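Fetch the ring cutter from the blocked drawer

TASK

First stand the tall blue vase that blocks the drawer upright on the round wooden bat, all of its foot on the bat, and let go of it. Then pull the chest's top drawer right out to its stop, take the tin ring cutter out of it and lay it flat on the middle of the cloud-shaped clay tile, ready to cut. Leave the drawer out with the clay star in it, and do not disturb the other things.

Things in the scene. Friction and masses are not known exactly. Their poses are not given: they have to be found in the camera images.
- chest: Grey three-drawer chest, fixed to the table, 206 deep (x, from the knob ends at x -103 to the back at x +103) x 270 wide (y) x 215 mm high. Origin: under its centre at table height; own x points from its front to its back, z up. The drawer fronts are at x -87. Only the top drawer moves; the two lower ones are fixed shut.
- chest_drawer3 (a joint): How far the top drawer is out, m: 0 shut, 0.12 at its stop; it slides along the chest's -x with light friction (under 2 N) and stays where it is left.
- knob (a point): Middle of the top drawer's brass knob, 40 mm below the chest's top (z 175 mm), moves with the drawer; axes as the chest's. The knob is 18 mm across and stands 16 mm out from the drawer front (front face 10 mm in +x from this point, tip 6 mm in -x). It can be pinched sideways (along y) from above.
- drawer_floor (a point): Point on the top drawer's inner floor (z 149 mm), moves with the drawer; axes as the chest's. Inside the drawer reaches from x -79 to x +86 mm and y -122 to +122 mm of this point; its side walls are 43 mm and its front is 56 mm above the floor. Fully out, the part from x -79 to x +33 mm lies in the open before the chest.
- vase: Tall blue glazed ceramic bottle vase, 199 mm high, about 0.35 kg, round: foot 72 mm across, belly 86 mm across (z 35 to 65 mm), narrowing to a straight neck 36 mm across from z 142 to 184 mm, lip 48 mm across at the top. Origin: centre of its foot, z along its axis. It stands before the chest, in the drawer's way; it can be gripped by the neck from above.
- bat: Round orange-brown wooden bat, fixed, 160 mm across, 14 mm thick, two small dark pin marks; origin under its centre at table height.
- ring_cutter: Tin ring cutter, a short open tube, 69 mm across outside, 31 mm high, wall up to 10 mm, about 50 g; origin at the centre of its lower edge, z along its axis. It starts inside the top drawer (nearly shut), to the left or right of the middle.
- star: Small brown clay star, 47 x 45 x 10 mm, loose in the top drawer beside the cutter; origin at the centre of its underside.
- cloud: Cloud-shaped flat brown clay tile, fixed to the table, 114 x 115 x 18 mm; origin under its centre at table height.
- dog: Bystander: lying clay dog, 86 (x) x 157 (y) x 41 mm; origin under its centre.
- jar: Bystander: white jar with a blue lid, 81 mm across, 104 mm high; origin under its centre.
- mushroom: Bystander: clay mushroom, 62 mm across, 60 mm high, standing on the chest's top (z 213 mm); origin under its centre.
Mind the look-alikes: they are no part of the job. Several things have the shape of the vase; the one meant has the colours described above. Leave any yellow look-alike of the cloud alone.

How it is judged:
On the way, in this order (a step that is already met when the one before it is completed fails the run):
1. the vase stands upright on the bat, its foot wholly on it, and is let go (horizontal distance between vase and bat below 0.044 m and height (world z) of vase between 0.01 and 0.018 m and angle between vase's own z axis and vertical below 0.1 rad and contact force between vase and the fingers below 0.1 N), for 0.2 s.
2. the top drawer is out at its stop (value of joint chest_drawer3 above 0.115 m), for 0.2 s.
At the end, for the whole second after the job is handed in: Vase upright (0.1 rad) on the bat, axes within 44 mm; top drawer was at its stop (over 115 mm) and is still over 108 mm out; cutter flat (0.15 rad) on the cloud tile, centres within 22 mm; star in the drawer; vase and cutter at rest (horizontal distance between vase and bat below 0.044 m and height (world z) of vase between 0.01 and 0.018 m and angle between vase's own z axis and vertical below 0.1 rad and value of joint chest_drawer3 above 0.108 m and horizontal distance between ring_cutter and cloud below 0.022 m and z of ring_cutter in the frame of cloud between 0.01 and 0.023 m and angle between ring_cutter's own z axis and vertical below 0.15 rad and linear speed of each of ring_cutter, vase below 0.02 m/s and z of star in the frame of drawer_floor between -0.01 and 0.03 m); the robot touches nothing.
It fails at once if the vase is tipped over (angle between vase's own z axis and vertical above 0.9 rad).
It fails at once if the dog is shifted (distance of dog from where it was at the start of the episode above 0.025 m).
It fails at once if the jar is shifted or knocked over (distance of jar from where it was at the start of the episode above 0.025 m or angle between jar's own z axis and vertical above 0.4 rad).
It fails at once if the mushroom on the chest is shifted or knocked over (distance of mushroom from where it was at the start of the episode above 0.025 m or angle between mushroom's own z axis and vertical above 0.4 rad).
It also fails if it takes over 72 s, if anything falls off the work surface, if the arm or the gripper's body presses on something with over 40 N, if the wrist force passes 120 N, or if a joint passes its speed limit or range.

ROBOT

A 7-joint arm with a two-finger parallel gripper is mounted at the origin on the work surface; the furniture and walls round the work are solid. World frame = base frame: x ahead of the robot, y to its left, z up, the work surface at z = 0. Lengths are in m, angles in rad, forces in N, time in s.
With the tool pointing down it reaches from about 0.425 to 0.825 m from the base axis. Payload 3.6 kg.
Tool frame: the origin (TCP) lies midway between the tips of the shut fingers; the grasp point (between the pads) lies bot.grip_point_offset behind it (bot.grip_point_offset is the distance from the TCP to the grasp point, in m); z points along the fingers, y is the line along which they close (so a half turn about z gives the same grasp; the last joint's range is limited). The gripper opens to 93 mm and grips with 3 to 60 N. Pads are 15 mm wide; open, the fingers measure 128 mm over their backs; the gripper's body (75 mm by 188 mm) begins 65 mm behind the grasp point.
Start: joints at [-1.25, 0.615, -0.013, 1.423, 0.008, 1.103, -0.04], TCP at [0.221, 0.611, 0.219] pointing down, gripper open.
Joint ranges: [-3.12, 3.12], [-0.3, 2.06], [-1.34, 1.32], [0.26, 2.42], [-1.36, 4.5], [0.01, 1.98], [-2.84, 2.84]. Speed limits (rad/s): [2.79, 2.79, 3.14, 3.14, 3.14, 3.14, 3.14].

INTERFACE

Orientations are given as a rotation vector (axis times angle).
In Python, from station import bot gives the robot as it stands.
- The arm moves only by the tool jog_arm, never from a script. Its argument "deltas" is a list of rows, each a list of 4 numbers: the shift along the tool's x, y, z in units of 0.25 m (1.0 is 0.25 m), then the turn about the tool's z in units of pi rad (1.0 is pi rad). In form: [[dx, dy, dz, turn], ...]. A call has 1 to 12 rows; each row shifts and turns the commanded pose from where the row before left it, along the tool's axes as they then stand; what a row does not reach is not made up. A row lasts 1/8 s, in which the tool goes at most 62.5 mm and 10.7 degrees, less where a joint would pass 70% of its speed; a pose out of reach is approached as far as the arm can. A call with a number of a shift or a turn outside -1 to 1 is refused whole. A call with a gripper value outside its range is refused whole. "grip" is the opening, from 0 (shut) to 1 (fully open), set as the call begins (left out, the last holds). The fingers move at their own pace and stop on an object; "squeeze" is the grip in N (left out, the last holds). Time passes only in rows, so rows that do not move let the fingers close. It gives the time, the measured TCP pose, the force, the opening and the grip force at its end, in the units of the state.
- bot.observe(): the state, without advancing time (a new reading comes with each control period).
- bot.snapshot(name): name is "scene" or "top" or "wrist"; returns a dict with "image" (420x560x3 uint8, blue, green, red), "range_z" (420x560 float32, m along the optical axis (not along the pixel's ray), 0 where there is no reading), "camera_matrix" (3x3 intrinsics, pixels), "rvec" (rotation vector, rad) and "tvec" (3), from world to camera coordinates, as OpenCV has them. Camera axes: x right, y down, z forward; pixel columns grow to the right and rows downward; lengths in m; the calibration is good to about 2 mm. A picture is of the moment at which its call begins.
- bot.hand_in(): hands the job in; it is judged then, once.
The state is a dict: "time_s": time; "q": joint angles; "qd": joint speeds; "tau": joint torques, N m; "position": TCP position; "tcp_rot": TCP orientation; "wrist_force": force on the tool from outside, world axes, zero at the start; "ft_torque": the same for the moment, N m; "grip_width": opening from 0.0 (shut) to 1.0 (fully open); "finger_force": force on a finger pad.
Only numpy, scipy, OpenCV 4.12 (cv2) and the standard library are available. Lean on these libraries where they do the work, as an engineer would, in place of code of your own. Each camera call takes 0.05 s, during which the arm holds its last target. There are 200 camera calls.

## Working session

There is one attempt and no reset: what is moved stays moved. The work goes in short steps, Python scripts to look and compute and a tool call to move; the robot and the scene stay as the last step left them, time stands still between calls to the robot, and variables do not carry over. Pictures are saved under pics/ and viewed, at most 10 in all, crops included, and the job is handed in when it is done.

Besides the shell and the picture viewer there is one more tool, called after "Request:" as name(argument=value, ...), one argument or row to a line, values as JSON. jog_arm: Moves the arm, as the interface text tells. Shifts and turns lie within -1 to 1; 1 stands for 0.25 m of shift or pi rad of turn. Its arguments: {"type":"object","properties":{"deltas":{"type":"array","items":{"type":"array","items":{"type":"number"}}},"grip":{"type":"number"},"squeeze":{"type":"number"}},"required":["deltas"]}

```bash
mkdir -p pics; cat > h.py <<'E'
import numpy as np, cv2, pickle
from station import bot
def cloud(s):
    K=s["camera_matrix"];R,_=cv2.Rodrigues(np.array(s["rvec"],float));t=np.array(s["tvec"],float).ravel()
    z=s["range_z"];v,u=np.mgrid[:z.shape[0],:z.shape[1]]
    p=np.stack([(u-K[0,2])/K[0,0]*z,(v-K[1,2])/K[1,1]*z,z],-1)
    w=(p-t)@R; w[z==0]=np.nan
    return w
def snap(n,f):
    s=bot.snapshot(n);cv2.imwrite(f"pics/{f}.png",s["image"]);pickle.dump(s,open(f"{f}.pkl","wb"));return s
E
python3 - <<'E'
from h import *
print(bot.grip_point_offset,bot.observe())
for n in("scene","top"):
    s=snap(n,n+"0");print(s["camera_matrix"],s["rvec"],s["tvec"],(s["range_z"]==0).mean())
E
```

```text
0.0188 {'time_s': 0.0, 'q': array([-1.25049321,  0.61590824, -0.01261161,  1.42485721,  0.00811953,
        1.1033959 , -0.04042677]), 'qd': array([-0.00070026, -0.00118738, -0.00185742,  0.00079797,  0.00084608,
       -0.00077097,  0.00011736]), 'tau': array([ 2.76360297e-04, -4.58945739e+01,  2.09140610e-01, -1.65740901e+01,
       -6.09911629e-02,  2.06502329e-02,  2.41602411e-04]), 'position': array([0.22066595, 0.61057355, 0.21750213]), 'tcp_rot': array([-0.54189662, -3.0941158 ,  0.00390982]), 'wrist_force': array([ 0.03032545, -0.0939887 , -0.45511999]), 'ft_torque': array([ 0.03483198,  0.01391474, -0.02606688]), 'finger_force': 0.0, 'grip_width': 1.0019200212769375}
[[405.26442901   0.         281.57587414]
 [  0.         405.26442901 209.87121842]
 [  0.           0.           1.        ]] [ 2.28872405 -0.55191002  0.21128897] [-0.4373779   0.3592829   1.30090421] 0.003954081632653061
[[384.85627011   0.         272.46185437]
 [  0.         384.85627011 203.48312252]
 [  0.           0.           1.        ]] [ 2.11104478 -2.13310096  0.20476448] [0.11832528 0.5998346  1.21915804] 0.003932823129251701
```

View pics/scene0.png

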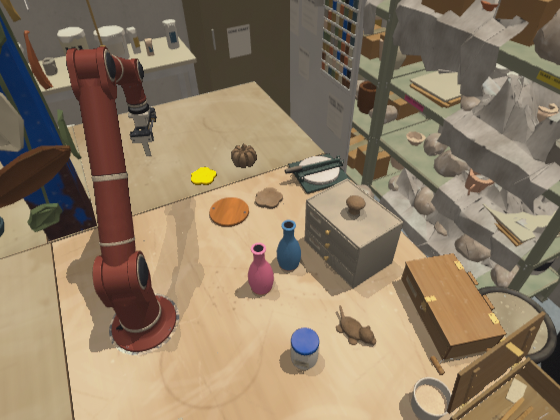

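View pics/top0.png

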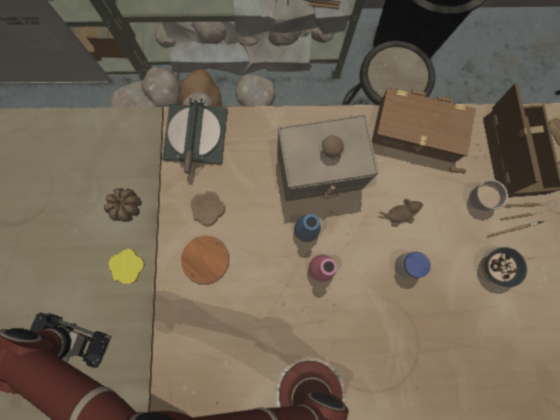

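In the scene view the two vase-shaped things are blue (288,245) and magenta (260,270). The blue one stands before the chest and fits the description. The brown cloud is at (268,197), and the yellow one at (203,175) is a look-alike. The bat is at (229,211). I'll check with a crop and measure.

```bash
python3 - <<'E'
from h import *
im=[]
for n in("scene0","top0"):
    s=pickle.load(open(n+".pkl","rb"));im.append(s)
    w=cloud(s);hsv=cv2.cvtColor(s["image"],cv2.COLOR_BGR2HSV);H,S,V=cv2.split(hsv)
    def rep(name,box,m):
        u0,v0,u1,v1=box;b=np.zeros(H.shape,bool);b[v0:v1,u0:u1]=1
        m=m&b;k,l,st,c=cv2.connectedComponentsWithStats(m.astype(np.uint8));i=1+st[1:,4].argmax();m=(l==i)
        p=w[m];p=p[~np.isnan(p[:,0])];zt=np.percentile(p[:,2],95);q=p[p[:,2]>zt-.006]
        print(n,name,c[i].round(),st[i,4],"z95",zt.round(4),"n",len(q),"min",q[:,:2].min(0).round(3),"max",q[:,:2].max(0).round(3),"mid",((q[:,:2].min(0)+q[:,:2].max(0))/2).round(4),"circ",np.round(cv2.minEnclosingCircle(q[:,:2].astype(np.float32))[0],4))
    if n=="top0":
        B=dict(vase=(285,205,325,250),mag=(300,250,345,290),bat=(170,225,240,295),cloud=(185,185,230,232),jar=(395,245,440,290),mush=(318,130,350,162),chest=(270,110,380,205),dog=(375,190,430,230))
    else:
        B=dict(vase=(270,215,305,275),mag=(240,238,278,300),bat=(200,190,255,232),cloud=(250,180,288,212),jar=(285,322,325,370),mush=(340,190,370,216),chest=(300,180,402,280),dog=(330,310,380,350))
    for k,b in B.items():
        z=w[...,2]
        m=z>.006 if k not in("bat",) else (z>.006)&(S>120)
        if k=="vase":m&=z>.19
        if k=="mag":m&=z>.19
        if k=="chest":m&=(z>.2)&(z<.222)
        rep(k,b,m)
    # chest top rectangle
    z=w[...,2];u0,v0,u1,v1=B["chest"];b=np.zeros(H.shape,bool);b[v0:v1,u0:u1]=1
    p=w[b&(z>.205)&(z<.222)]
    r=cv2.minAreaRect((p[:,:2]*1000).astype(np.float32));print("chest rect mm",r,cv2.boxPoints(r).round())
a=cv2.resize(im[0]["image"][170:300,190:410],None,fx=3,fy=3);cv2.imwrite("pics/crop.png",a)
E
```

```text
scene0 vase [288. 225.] 134 z95 0.2039 n 124 min [ 0.495 -0.023] max [0.541 0.025] mid [0.5178 0.001 ] circ [0.5168 0.0008]
scene0 mag [258. 248.] 152 z95 0.2042 n 137 min [ 0.365 -0.068] max [ 0.41  -0.021] mid [ 0.3878 -0.0445] circ [ 0.3893 -0.0445]
scene0 bat [229. 211.] 871 z95 0.0206 n 612 min [0.342 0.26 ] max [0.499 0.419] mid [0.4206 0.3396] circ [0.4204 0.3397]
scene0 cloud [268. 197.] 429 z95 0.0226 n 267 min [0.541 0.277] max [0.651 0.392] mid [0.5956 0.3344] circ [0.6003 0.3366]
scene0 jar [304. 348.] 1011 z95 0.1081 n 556 min [ 0.356 -0.375] max [ 0.433 -0.296] mid [ 0.3946 -0.3356] circ [ 0.3951 -0.335 ]
scene0 mush [354. 203.] 760 z95 0.2729 n 139 min [ 0.704 -0.085] max [ 0.754 -0.036] mid [ 0.7289 -0.0602] circ [ 0.727 -0.062]
scene0 chest [354. 214.] 3332 z95 0.2182 n 2771 min [ 0.619 -0.199] max [0.842 0.091] mid [ 0.7306 -0.054 ] circ [ 0.7279 -0.0536]
scene0 dog [355. 330.] 674 z95 0.0406 n 95 min [ 0.575 -0.387] max [ 0.606 -0.349] mid [ 0.5903 -0.3678] circ [ 0.5889 -0.3677]
chest rect mm ((730.4945678710938, -51.64515686035156), (198.10296630859375, 273.45449
[... 564 characters left out ...]
 [0.599  0.3376]
top0 jar [413. 265.] 767 z95 0.1078 n 446 min [ 0.357 -0.373] max [ 0.433 -0.296] mid [ 0.3951 -0.3344] circ [ 0.3944 -0.3347]
top0 mush [333. 145.] 1021 z95 0.2721 n 233 min [ 0.702 -0.09 ] max [ 0.755 -0.035] mid [ 0.7284 -0.0626] circ [ 0.7269 -0.0616]
top0 chest [327. 151.] 5337 z95 0.2169 n 4531 min [ 0.62  -0.199] max [0.846 0.093] mid [ 0.7329 -0.0528] circ [ 0.7332 -0.0525]
top0 dog [404. 212.] 551 z95 0.0391 n 93 min [ 0.558 -0.385] max [ 0.609 -0.323] mid [ 0.5837 -0.354 ] circ [ 0.5853 -0.3535]
chest rect mm ((731.425537109375, -53.23077392578125), (196.1322784423828, 270.957763671875), 8.41525650024414) [[ 615.   66.]
 [ 654. -202.]
 [ 848. -173.]
 [ 809.   95.]]
```

View pics/crop.png

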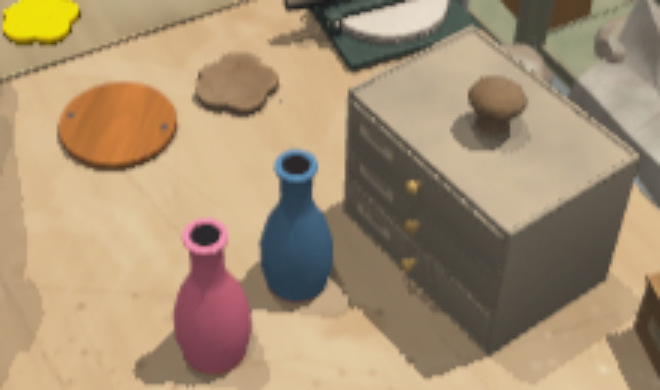

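The crop confirms it: the blue vase (crop 296,225) stands in front of the drawer knobs, and the magenta look-alike is beside it. Moving to the blue vase.

Request:
jog_arm(
  deltas=[
    [0,0,-0.1,0],
    [-0.12,-0.12,-0.1,0],
    [-0.12,-0.12,0,0],
    [-0.12,-0.12,0,0],
    [-0.12,-0.12,0,0],
    [-0.12,-0.12,0,0],
    [-0.12,-0.12,0,0],
    [-0.12,-0.12,0,0],
    [-0.12,-0.12,0,0],
    [-0.12,-0.12,0,0],
    [-0.12,-0.12,0,0],
    [-0.12,-0.12,0,0],
  ],
  grip=1,
)

```text
time_s: 1.6
position: [0.4193, 0.1874, 0.2684]
tcp_rot: [-0.542, -3.094, 0.001]
wrist_force: [1.2, -0.0, -0.3]
grip_width: 0.997
finger_force: 0.0
```

```bash
cat >> h.py <<'E'
from scipy.spatial.transform import Rotation as Ro
def go(target,yaw=None):
    "units still to go; yaw = wanted world direction (deg) of tool y, mod 180"
    o=bot.observe();R=Ro.from_rotvec(o["tcp_rot"]).as_matrix();p=np.array(o["position"])
    print("pos",p.round(4),"yaw",np.degrees(np.arctan2(R[1,1],R[0,1])).round(1),"tilt",np.degrees(np.arccos(-R[2,2])).round(2),"q",o["q"].round(2),"F",o["wrist_force"].round(1),"ff",np.round(o["finger_force"],1),"w",round(float(o["grip_width"]),3),"t",o["time_s"])
    print("units",((R.T@(np.array(target)-p))/.25).round(3))
    if yaw is not None:
        d=(yaw-np.degrees(np.arctan2(R[1,1],R[0,1]))+90)%180-90;print("turn",round(-d/180,3))
E
python3 -c "
from h import *
go([.518,.001,.26])"
```

```text
pos [0.4193 0.1874 0.2684] yaw 70.1 tilt 0.03 q [-0.55  0.27  0.1   1.87 -0.03  1.01  0.79] F [ 1.2 -0.  -0.3] ff 0.0 w 0.997 t 1.6
units [-0.625 -0.567  0.034]
```

Request:
jog_arm(
  deltas=[
    [-0.125,-0.113,0,0],
    [-0.125,-0.113,0,0],
    [-0.125,-0.113,0,0],
    [-0.125,-0.113,0,0],
    [-0.06,-0.06,0,0],
    [0,0,0,0],
    [0,0,0,0],
  ],
)

```text
time_s: 2.48
position: [0.5066, 0.0222, 0.2683]
tcp_rot: [-0.539, -3.094, -0.001]
wrist_force: [-0.3, -1.0, -0.4]
grip_width: 1.001
finger_force: 0.0
```

```bash
python3 -c "
from h import *
go([.518,.001,.146])"
```

```text
pos [0.5066 0.0222 0.2683] yaw 70.2 tilt 0.09 q [-0.22  0.35  0.18  1.76 -0.07  1.05  1.22] F [-0.3 -1.  -0.4] ff 0.0 w 1.001 t 2.475
units [-0.072 -0.065  0.489]
```

Request:
jog_arm(
  deltas=[
    [-0.072,-0.065,0,0],
    [0,0,0.08,0],
    [0,0,0.1,0],
    [0,0,0.1,0],
    [0,0,0.1,0],
    [0,0,0.1,0],
    [0,0,0,0],
    [0,0,0,0],
  ],
)

```text
time_s: 3.48
position: [0.5191, 0.0004, 0.1495]
tcp_rot: [0.539, 3.094, 0.001]
wrist_force: [-0.3, 0.1, 0.1]
grip_width: 0.998
finger_force: 0.0
```

```bash
python3 -c "
from h import *
go([.518,.001,.146])"
```

```text
pos [5.191e-01 4.000e-04 1.495e-01] yaw 70.2 tilt 0.08 q [-0.15  0.5   0.16  1.89 -0.11  0.76  1.3 ] F [-0.3  0.1  0.1] ff 0.0 w 0.998 t 3.475
units [0.005 0.001 0.014]
```

Request:
jog_arm(
  deltas=[
    [0,0,0.01,0],
    [0,0,0,0],
    [0,0,0,0],
    [0,0,0,0],
    [0,0,0,0],
    [0,0,0,0],
    [0,0,-0.04,0],
    [0,0,-0.08,0],
    [0,0,-0.08,0],
    [0,0,0,0],
  ],
  grip=0,
  squeeze=25,
)

```text
time_s: 4.72
position: [0.5194, -0.0008, 0.1974]
tcp_rot: [0.542, 3.092, 0.001]
wrist_force: [-0.2, -0.0, -3.8]
grip_width: 0.495
finger_force: 25.0
```

```bash
python3 -c "
from h import *
go([.4215,.340,.195])"
```

```text
pos [ 0.5194 -0.0008  0.1974] yaw 70.1 tilt 0.16 q [-0.16  0.44  0.18  1.83 -0.1   0.87  1.28] F [-0.2 -0.  -3.8] ff 25.0 w 0.495 t 4.725
units [0.832 1.149 0.008]
```

```bash
python3 - <<'E'
from h import *
s=snap("scene","s1");w=cloud(s);H,S,V=cv2.split(cv2.cvtColor(s["image"],cv2.COLOR_BGR2HSV))
m=(H>95)&(H<115)&(S>110);b=np.zeros_like(m);b[180:300,240:320]=1;m&=b&(w[...,0]>.44)&(w[...,0]<.6)
p=w[m];p=p[~np.isnan(p[:,0])]
for z in np.arange(.02,.27,.02):
    q=p[(p[:,2]>=z)&(p[:,2]<z+.02)]
    if len(q)>3:print(z.round(2),len(q),q.min(0).round(3),q.max(0).round(3))
cv2.imwrite("pics/c1.png",cv2.resize(s["image"][150:300,200:360],None,fx=4,fy=4))
E
```

```text
0.06 10 [ 0.485 -0.039  0.062] [ 0.542 -0.014  0.079]
0.08 33 [ 0.479 -0.043  0.081] [ 0.552 -0.011  0.099]
0.1 56 [ 0.479 -0.045  0.1  ] [ 0.551 -0.006  0.12 ]
0.12 108 [ 0.477 -0.044  0.12 ] [0.554 0.008 0.14 ]
0.14 101 [ 0.481 -0.04   0.14 ] [0.548 0.004 0.16 ]
0.16 105 [ 0.486 -0.036  0.16 ] [0.545 0.005 0.18 ]
0.18 23 [ 0.497 -0.027  0.18 ] [0.535 0.001 0.193]
```

View pics/c1.png

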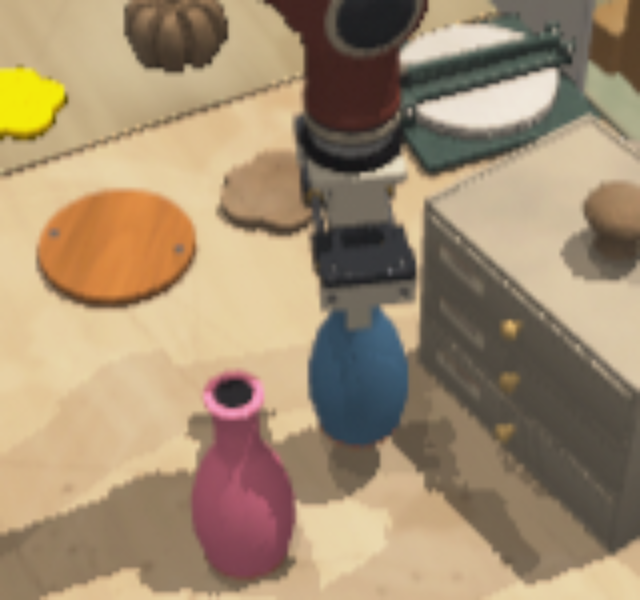

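The vase hangs upright from the gripper (crop 358,375), foot about 50 mm up. Carrying it to the bat (crop 117,245).

Request:
jog_arm(
  deltas=[
    [0.04,0.055,0,0],
    [0.075,0.105,0,0],
    [0.075,0.105,0,0],
    [0.075,0.105,0,0],
    [0.075,0.105,0,0],
    [0.075,0.105,0,0],
    [0.075,0.105,0,0],
    [0.075,0.105,0,0],
    [0.075,0.105,0,0],
    [0.075,0.105,0,0],
    [0.05,0.07,0,0],
    [0,0,0,0],
  ],
)

```text
time_s: 6.28
position: [0.427, 0.3187, 0.195]
tcp_rot: [-0.533, -3.093, 0.001]
wrist_force: [-0.3, -0.1, -2.7]
grip_width: 0.491
finger_force: 25.0
```

Request:
jog_arm(
  deltas=[
    [0.04,0.04,0,0],
    [0,0,0,0],
    [0,0,0,0],
  ],
)

```text
time_s: 6.65
position: [0.4236, 0.3281, 0.1961]
tcp_rot: [-0.543, -3.094, 0.001]
wrist_force: [-0.5, -0.2, -3.8]
grip_width: 0.495
finger_force: 25.0
```

```bash
python3 -c "
from h import *
go([.4215,.340,.162])"
```

```text
pos [0.4236 0.3281 0.1961] yaw 70.1 tilt 0.06 q [-0.79  0.47  0.14  1.79 -0.08  0.89  0.6 ] F [-0.5 -0.2 -3.8] ff 25.0 w 0.495 t 6.65
units [0.024 0.042 0.136]
```

Request:
jog_arm(
  deltas=[
    [0.024,0.042,0.04,0],
    [0,0,0.05,0],
    [0,0,0.03,0],
    [0,0,0.012,0],
    [0,0,0.008,0],
    [0,0,0,0],
    [0,0,0,0],
  ],
)

```text
time_s: 7.52
position: [0.4218, 0.3408, 0.1615]
tcp_rot: [0.542, 3.094, 0.001]
wrist_force: [-0.1, -0.1, -3.4]
grip_width: 0.495
finger_force: 25.0
```

```bash
python3 -c "
from h import *
go([.4215,.340,.162])"
```

```text
pos [0.4218 0.3408 0.1615] yaw 70.1 tilt 0.04 q [-0.81  0.52  0.13  1.81 -0.09  0.82  0.59] F [-0.1 -0.1 -3.4] ff 25.0 w 0.495 t 7.525
units [ 0.    -0.004 -0.002]
```

Barely touching; lower a touch, then open and rise.

Request:
jog_arm(
  deltas=[
    [0,0,0.006,0],
    [0,0,0.004,0],
    [0,0,0,0],
    [0,0,0,0],
  ],
)

```text
time_s: 8.02
position: [0.4233, 0.341, 0.1603]
tcp_rot: [0.542, 3.091, 0.004]
wrist_force: [0.4, -1.9, 5.6]
grip_width: 0.495
finger_force: 25.0
```

Request:
jog_arm(
  deltas=[
    [0,0,0,0],
    [0,0,0,0],
    [0,0,0,0],
    [0,0,0,0],
    [0,0,0,0],
    [0,0,-0.1,0],
    [0,0,-0.15,0],
    [0,0,-0.15,0],
    [0,0,-0.1,0],
    [0,0,0,0],
  ],
  grip=1,
)

```text
time_s: 9.28
position: [0.4225, 0.3414, 0.2854]
tcp_rot: [0.541, 3.092, 0.006]
wrist_force: [0.4, 0.4, -1.3]
grip_width: 0.997
finger_force: 0.0
```

```bash
python3 - <<'E'
from h import *
go([.4215,.340,.162])
s=snap("scene","s2");w=cloud(s);H,S,V=cv2.split(cv2.cvtColor(s["image"],cv2.COLOR_BGR2HSV))
m=(H>95)&(H<115)&(S>90)&(w[...,0]>.34)&(w[...,0]<.5)&(w[...,1]>.26)&(w[...,1]<.42)
p=w[m]
for z in np.arange(0,.26,.02):
    q=p[(p[:,2]>=z)&(p[:,2]<z+.02)]
    if len(q)>3:print(z.round(2),len(q),q.min(0).round(3),q.max(0).round(3))
# knob: yellowish pixels on the chest front
m=(H>12)&(H<32)&(S>90)&(V>60)&(w[...,0]>.57)&(w[...,0]<.69)&(w[...,1]>-.15)&(w[...,1]<.02)&(w[...,2]>.03)
k,l,st,c=cv2.connectedComponentsWithStats(m.astype(np.uint8))
for i in range(1,k):
    q=w[l==i];print(c[i].round(1),st[i,4],np.median(q,0).round(4),q.min(0).round(4))
cv2.imwrite("pics/c2.png",cv2.resize(s["image"][120:320,180:420],None,fx=3,fy=3))
E
```

```text
pos [0.4225 0.3414 0.2854] yaw 70.1 tilt 0.26 q [-0.82  0.39  0.15  1.64 -0.06  1.12  0.57] F [ 0.4  0.4 -1.3] ff 0.0 w 0.997 t 9.275
units [ 0.003 -0.008  0.494]
0.02 37 [0.387 0.298 0.023] [0.448 0.327 0.04 ]
0.04 62 [0.383 0.295 0.04 ] [0.456 0.334 0.059]
0.06 78 [0.382 0.293 0.06 ] [0.458 0.331 0.08 ]
0.08 92 [0.383 0.294 0.08 ] [0.459 0.344 0.1  ]
0.1 93 [0.388 0.298 0.1  ] [0.457 0.343 0.12 ]
0.12 88 [0.392 0.307 0.12 ] [0.451 0.343 0.14 ]
0.14 54 [0.4   0.316 0.14 ] [0.442 0.34  0.159]
0.16 33 [0.408 0.317 0.161] [0.439 0.335 0.18 ]
0.18 36 [0.407 0.319 0.18 ] [0.439 0.336 0.199]
0.2 56 [0.402 0.317 0.201] [0.445 0.357 0.219]
[327.  231.7] 23 [ 0.6223 -0.0706  0.1796] [ 0.6176 -0.0772  0.1735]
[326.8 244.9] 21 [ 0.6279 -0.0691  0.1132] [ 0.6221 -0.076   0.088 ]
[325.7 257.6] 18 [ 0.6267 -0.0704  0.0449] [ 0.6184 -0.0772  0.0363]
```

View pics/c2.png

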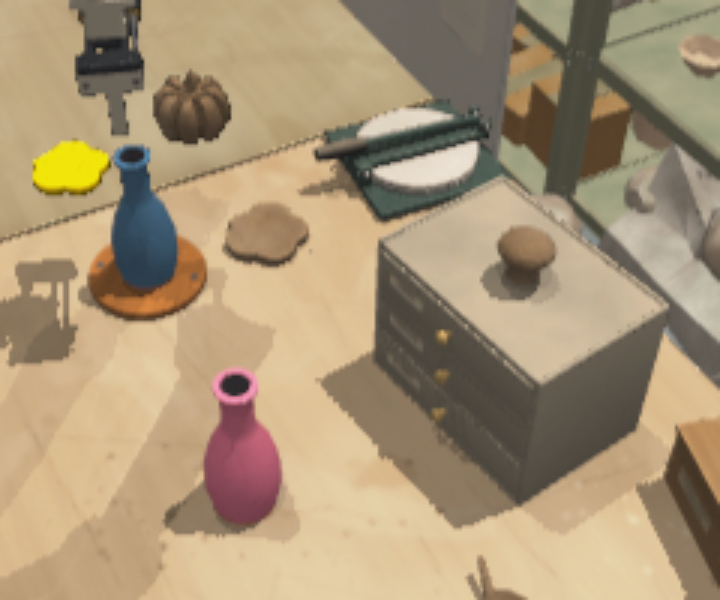

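The vase stands on the bat (crop 145,245), and the knob is at crop (442,336). Next I'll turn the gripper for the knob.

Request:
jog_arm(
  deltas=[
    [0,0,0,-0.04],
    [0,0,0,-0.04],
    [0,0,0,-0.04],
    [0,0,0,-0.037],
    [0,0,0,0],
    [0,0,0,0],
  ],
)

```text
time_s: 10.07
position: [0.4213, 0.3404, 0.2826]
tcp_rot: [0.227, -3.132, 0.002]
wrist_force: [0.1, -0.1, -0.5]
grip_width: 0.998
finger_force: 0.0
```

```bash
python3 -c "
from h import *
go([.624,-.0685,.285],98.4)"
```

```text
pos [0.4213 0.3404 0.2826] yaw 98.3 tilt 0.12 q [-0.74  0.39  0.03  1.64 -0.01  1.12  1.01] F [ 0.1 -0.1 -0.5] ff 0.0 w 0.998 t 10.075
units [-0.567 -1.735 -0.009]
turn -0.001
```

Request:
jog_arm(
  deltas=[
    [-0.03,-0.08,0,0],
    [-0.05,-0.155,0,0],
    [-0.05,-0.155,0,0],
    [-0.05,-0.155,0,0],
    [-0.05,-0.155,0,0],
    [-0.05,-0.155,0,0],
    [-0.05,-0.155,0,0],
    [-0.05,-0.155,0,0],
    [-0.05,-0.155,0,0],
    [-0.05,-0.155,0,0],
    [-0.05,-0.155,0,0],
    [-0.04,-0.1,0,0],
  ],
)

```text
time_s: 11.58
position: [0.626, -0.0689, 0.283]
tcp_rot: [0.224, -3.133, 0.002]
wrist_force: [0.3, 0.7, -0.1]
grip_width: 1.004
finger_force: 0.0
```

Request:
jog_arm(
  deltas=[
    [0,0,0,0],
    [0,0,0,0],
    [0,0,0,0],
  ],
)

```text
time_s: 11.95
position: [0.6254, -0.0643, 0.2837]
tcp_rot: [0.234, -3.133, -0.002]
wrist_force: [0.3, 0.1, 0.9]
grip_width: 1.0
finger_force: 0.0
```

```bash
python3 - <<'E'
from h import *
go([.624,-.0685,.156],98.4)
s=snap("wrist","w1");w=cloud(s);H,S,V=cv2.split(cv2.cvtColor(s["image"],cv2.COLOR_BGR2HSV))
m=(H>12)&(H<32)&(S>90)&(V>60)&(w[...,0]>.57)&(w[...,0]<.66)&(w[...,1]>-.15)&(w[...,1]<.02)&(w[...,2]>.15)&(w[...,2]<.2)
q=w[m];print(m.sum(),q.min(0),q.max(0)) if m.any() else 0
E
```

```text
pos [ 0.6254 -0.0643  0.2837] yaw 98.5 tilt 0.07 q [-0.01  0.53  0.14  1.39 -0.08  1.22  1.85] F [0.3 0.1 0.9] ff 0.0 w 1.0 t 11.95
units [ 0.008 -0.016  0.511]
turn 0.001
228 [ 0.62183437 -0.07735465  0.15293448] [ 0.63952238 -0.0605694   0.18537098]
```

View pics/w1.png

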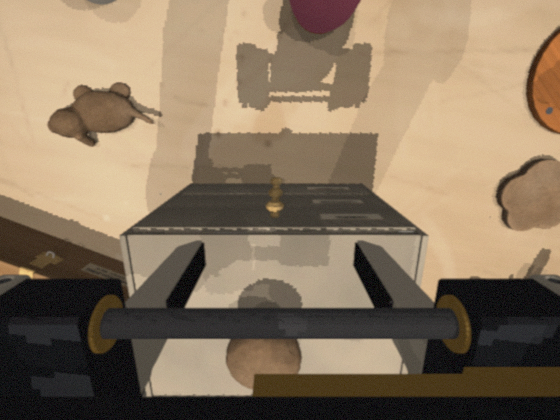

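The wrist view shows the knob at (275,205), centred at y about -0.069, which agrees. Descending.

Request:
jog_arm(
  deltas=[
    [0.004,-0.018,0.05,0],
    [0,0,0.1,0],
    [0,0,0.1,0],
    [0,0,0.1,0],
    [0,0,0.08,0],
    [0,0,0.06,0],
    [0,0,0.02,0],
    [0,0,0,0],
    [0,0,0,0],
  ],
)

```text
time_s: 13.12
position: [0.626, -0.0711, 0.157]
tcp_rot: [-0.23, 3.131, -0.001]
wrist_force: [-0.0, 0.3, 0.3]
grip_width: 1.002
finger_force: 0.0
```

```bash
python3 -c "
from h import *
go([.6245,-.069,.156],98.4)"
```

```text
pos [ 0.626  -0.0711  0.157 ] yaw 98.4 tilt 0.1 q [ 0.01  0.64  0.12  1.57 -0.09  0.93  1.88] F [-0.   0.3  0.3] ff 0.0 w 1.002 t 13.125
units [0.005 0.009 0.004]
turn -0.0
```

Request:
jog_arm(
  deltas=[
    [0.005,0.007,0,0],
    [0,0,0,0],
    [0,0,0,0],
    [0,0,0,0],
    [0,0,0,0],
    [0,0,0,0],
    [0,0,0,0],
    [0,0,0,0],
  ],
  grip=0,
  squeeze=20,
)

```text
time_s: 14.12
position: [0.6239, -0.0694, 0.1562]
tcp_rot: [0.23, -3.133, 0.0]
wrist_force: [0.4, 0.8, -1.0]
grip_width: 0.187
finger_force: 0.8
```

Request:
jog_arm(
  deltas=[
    [0.03,0,0,0],
    [0.05,0,0,0],
    [0.05,0,0,0],
    [0.05,0,0,0],
    [0.05,0,0,0],
    [0.05,0,0,0],
    [0.05,0,0,0],
    [0.05,0,0,0],
    [0.04,0,0,0],
    [0.03,0,0,0],
    [0,0,0,0],
    [0,0,0,0],
  ],
)

```text
time_s: 15.62
position: [0.5127, -0.0857, 0.1561]
tcp_rot: [0.23, -3.133, -0.0]
wrist_force: [-0.3, 1.4, -1.3]
grip_width: 0.165
finger_force: 20.0
```

```bash
python3 -c "
from h import *
go([.506,-.087,.156],98.4)"
```

```text
pos [ 0.5127 -0.0857  0.1561] yaw 98.4 tilt 0.01 q [ 0.04  0.49  0.12  1.88 -0.08  0.77  1.92] F [-0.3  1.4 -1.3] ff 20.0 w 0.165 t 15.625
units [ 0.027 -0.001  0.   ]
turn 0.0
```

Request:
jog_arm(
  deltas=[
    [0.015,0,0,0],
    [0.015,0,0,0],
    [0.01,0,0,0],
    [0,0,0,0],
    [0,0,0,0],
  ],
)

```text
time_s: 16.25
position: [0.509, -0.0863, 0.1563]
tcp_rot: [-0.231, 3.12, -0.002]
wrist_force: [10.8, 2.0, -12.6]
grip_width: 0.166
finger_force: 20.0
```

```bash
python3 -c "
from h import *
go([.506,-.087,.156],98.4)"
```

```text
pos [ 0.509  -0.0863  0.1563] yaw 98.5 tilt 0.74 q [ 0.04  0.48  0.12  1.9  -0.08  0.75  1.93] F [ 10.8   2.  -12.6] ff 20.0 w 0.166 t 16.25
units [ 0.012 -0.001  0.001]
turn 0.0
```

Request:
jog_arm(
  deltas=[
    [0,0,0,0],
    [0,0,0,0],
    [0,0,0,0],
    [0,0,0,0],
    [0,0,-0.1,0],
    [0,0,-0.15,0],
    [0,0,-0.15,0],
    [0,0,-0.15,0],
    [0.1,0,0,0],
    [0.1,0,0,0],
    [0,0,0,0],
    [0,0,0,0],
  ],
  grip=1,
)

```text
time_s: 17.75
position: [0.454, -0.0944, 0.2938]
tcp_rot: [-0.23, 3.132, -0.0]
wrist_force: [0.2, 0.4, -0.1]
grip_width: 0.998
finger_force: 0.0
```

```bash
python3 - <<'E'
from h import *
go([.506,-.087,.156],98.4)
a=np.radians(8.4);M=np.array([[np.cos(a),np.sin(a)],[-np.sin(a),np.cos(a)]]);O=np.array([.7266,-.0535])
out=[]
for n in("top","wrist","scene"):
    s=snap(n,n[0]+"3");w=cloud(s);L=(w[...,:2]-O)@M.T
    z=w[...,2]
    k=(z>.13)&(z<.225)&(L[...,0]>-.24)&(L[...,0]<-.09)&(abs(L[...,1])<.14)
    for a0,b0 in((.13,.157),(.157,.166),(.175,.19),(.19,.206),(.206,.222)):
        q=L[k&(z>a0)&(z<b0)];
        if len(q):print(n,a0,len(q),np.percentile(q,[1,50,99],axis=0).round(3).tolist())
    out.append(s["image"])
cv2.imwrite("pics/c3.png",np.hstack([cv2.resize(out[0][130:260,230:390],(400,325)),cv2.resize(out[1],(400,325))]))
E
```

```text
pos [ 0.454  -0.0944  0.2938] yaw 98.4 tilt 0.05 q [ 0.04  0.25  0.15  1.82 -0.04  1.07  1.92] F [ 0.2  0.4 -0.1] ff 0.0 w 0.998 t 17.75
units [-0.21  -0.001  0.551]
turn 0.0
top 0.13 2220 [[-0.208, -0.121], [-0.142, 0.007], [-0.091, 0.117]]
top 0.157 177 [[-0.209, -0.123], [-0.149, 0.041], [-0.094, 0.125]]
top 0.175 272 [[-0.222, -0.124], [-0.136, -0.009], [-0.091, 0.125]]
top 0.19 162 [[-0.209, -0.125], [-0.204, 0.041], [-0.093, 0.125]]
top 0.206 47 [[-0.209, -0.051], [-0.206, 0.039], [-0.204, 0.119]]
wrist 0.13 4206 [[-0.206, -0.11], [-0.151, 0.0], [-0.131, 0.109]]
wrist 0.157 1059 [[-0.206, -0.083], [-0.17, 0.039], [-0.093, 0.082]]
wrist 0.175 1896 [[-0.221, -0.123], [-0.205, -0.002], [-0.091, 0.122]]
wrist 0.19 1886 [[-0.206, -0.124], [-0.205, -0.001], [-0.094, 0.123]]
wrist 0.206 89 [[-0.206, -0.076], [-0.204, -0.002], [-0.202, 0.076]]
scene 0.13 815 [[-0.209, -0.125], [-0.135, -0.021], [-0.09, 0.09]]
scene 0.157 284 [[-0.211, -0.126], [-0.155, -0.019], [-0.095, 0.117]]
scene 0.175 374 [[-0.222, -0.126], [-0.179, -0.053], [-0.091, 0.123]]
scene 0.19 192 [[-0.211, -0.126], [-0.207, -0.073], [-0.091, 0.126]]
scene 0.206 65 [[-0.21, -0.124], [-0.206, -0.058], [-0.09, 0.051]]
```

View pics/c3.png

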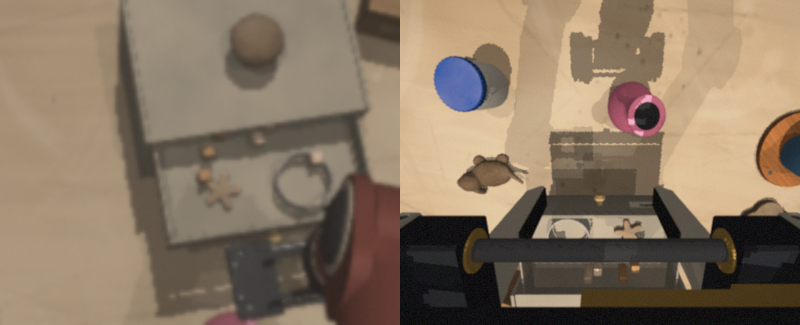

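The top view shows the ring cutter at right (302,185) and the star at left (222,192), with some small blocks in the drawer. I'll measure the ring.

```bash
python3 - <<'E'
from h import *
a=np.radians(8.4);M=np.array([[np.cos(a),np.sin(a)],[-np.sin(a),np.cos(a)]]);O=np.array([.7266,-.0535])
for n in("t3","w3","s3"):
    s=pickle.load(open(n+".pkl","rb"));w=cloud(s);L=(w[...,:2]-O)@M.T;z=w[...,2]
    k=(L[...,0]>-.198)&(L[...,0]<-.07)&(abs(L[...,1])<.116)
    m=k&(z>.174)&(z<.195)&(L[...,1]<.0)
    q=L[m].astype(np.float32)
    if len(q)>5:
        c,r=cv2.minEnclosingCircle(q);print(n,"ring",len(q),c,r,q.min(0),q.max(0),"world",O+np.array(c)@M)
        A=np.c_[2*q,np.ones(len(q))];x=np.linalg.lstsq(A,(q**2).sum(1),rcond=None)[0];print("  lsq",x[:2],np.sqrt(x[2]+x[0]**2+x[1]**2),"z",np.percentile(z[m],[5,50,95]))
    m=k&(z>.156)
    N,l,st,c=cv2.connectedComponentsWithStats(m.astype(np.uint8))
    for i in range(1,N):
        if st[i,4]>8:q=L[l==i];zz=z[l==i];print("  comp",c[i].round(),st[i,4],q.min(0).round(3),q.max(0).round(3),zz.max().round(3))
t=pickle.load(open("t3.pkl","rb"))["image"][165:225,265:385]
w3=pickle.load(open("w3.pkl","rb"))["image"][270:400,130:500]
cv2.imwrite("pics/c4.png",np.vstack([cv2.resize(t,(640,320),interpolation=2),cv2.resize(w3,(640,225),interpolation=2)]))
E
```

```text
t3 ring 120 (-0.13204574584960938, -0.039385225623846054) 0.05782896652817726 [-0.18754558 -0.08295314] [-0.08057216 -0.0004513 ] world [ 0.60172431 -0.11175236]
  lsq [-0.13666016 -0.03415569] 0.04274247771841043 z [0.17543846 0.1797977  0.18333597]
  comp [332. 178.] 553 [-0.103 -0.116] [-0.07   0.116] 0.219
  comp [313. 190.] 30 [-0.108  0.052] [-0.093  0.066] 0.184
  comp [352. 200.] 157 [-0.188 -0.087] [-0.12  -0.016] 0.185
  comp [317. 205.] 123 [-0.172  0.025] [-0.123  0.075] 0.187
w3 ring 510 (-0.12649351358413696, -0.03879597783088684) 0.060906607657670975 [-0.1855799  -0.08312096] [-0.07025603 -0.00111391] world [ 0.6071309  -0.11035834]
  lsq [-0.12545044 -0.04841578] 0.05393726855082635 z [0.17499371 0.17975495 0.18108044]
  comp [237. 291.] 474 [-0.186 -0.083] [-0.137 -0.016] 0.182
  comp [320. 298.] 483 [-0.17   0.024] [-0.136  0.069] 0.16
  comp [277. 347.] 197 [-0.1   -0.011] [-0.087  0.003] 0.182
  comp [329. 345.] 176 [-0.106  0.051] [-0.09   0.066] 0.182
  comp [264. 355.] 274 [-0.085 -0.027] [-0.07  -0.013] 0.182
  comp [312. 354.] 283 [-0.086  0.033] [-0.07   0.046] 0.182
  comp [213. 384.] 1087 [-0.086 -0.116] [-0.07  -0.029] 0.215
s3 ring 145 (-0.1295723170042038, -0.039410002529621124) 0.06005213409662247 [-0.18896297 -0.08357149] [-0.07437592 -0.00051758] world [ 0.60417482 -0.11141554]
  lsq [-0.1335698  -0.03796874] 0.04278248288064873 z [0.17473307 0.17997144 0.18391804]
  comp [334. 223.] 366 [-0.09  -0.116] [-0.07   0.116] 0.22
  comp [316. 223.] 38 [-0.109  0.049] [-0.094  0.067] 0.185
  comp [307. 232.] 93 [-0.172  0.025] [-0.121  0.077] 0.179
  comp [329. 233.] 42 [-0.104 -0.011] [-0.07   0.021] 0.185
  comp [336. 234.] 42 [-0.09  -0.027] [-0.073 -0.01 ] 0.184
  comp [326. 249.] 233 [-0.189 -0.084] [-0.119 -0.014] 0.185
```

View pics/c4.png

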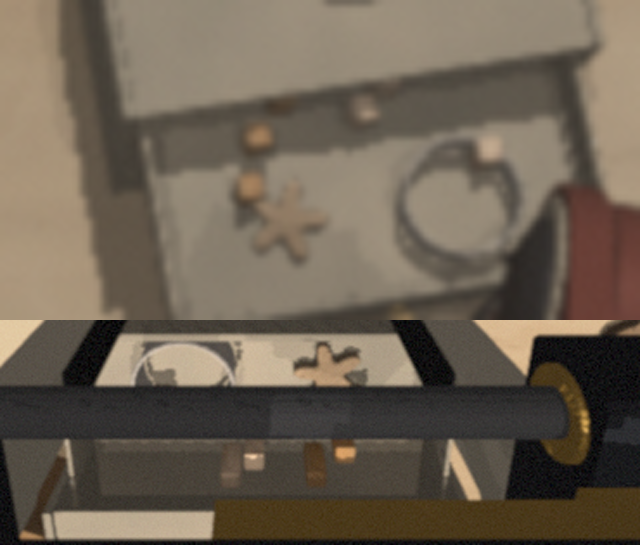

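Request:
jog_arm(
  deltas=[
    [-0.1,-0.04,0,0],
    [-0.13,-0.05,0,0],
    [-0.13,-0.05,0,0],
    [-0.1,-0.05,0,0],
    [-0.03,-0.01,0,0],
    [0,0,0,0],
    [0,0,0,0],
  ],
  grip=0.92,
)

```text
time_s: 18.77
position: [0.5809, -0.1258, 0.2938]
tcp_rot: [0.23, -3.133, -0.001]
wrist_force: [0.2, 0.0, -0.4]
grip_width: 0.916
finger_force: 0.0
```

```bash
python3 - <<'E'
from h import *
go([.5814,-.1247,.155],98.4)
a=np.radians(8.4);M=np.array([[np.cos(a),np.sin(a)],[-np.sin(a),np.cos(a)]]);O=np.array([.7266,-.0535])
s=pickle.load(open("t3.pkl","rb"));w=cloud(s);L=(w[...,:2]-O)@M.T
for v in range(189,198,2):print([tuple((np.r_[L[v,u],w[v,u,2]]*1000).round().astype(int).tolist()) for u in range(352,362,2)])
E
```

```text
pos [ 0.5809 -0.1258  0.2938] yaw 98.4 tilt 0.04 q [ 0.08  0.47  0.15  1.48 -0.07  1.2   1.96] F [ 0.2  0.  -0.4] ff 0.0 w 0.916 t 18.775
units [-0.003  0.004  0.555]
turn 0.0
[(-112, -64, 156), (-112, -71, 151), (-114, -77, 153), (-114, -84, 148), (-115, -89, 152)]
[(-122, -58, 174), (-124, -63, 179), (-125, -68, 182), (-126, -74, 182), (-121, -89, 148)]
[(-124, -62, 152), (-129, -63, 175), (-131, -67, 181), (-132, -74, 179), (-128, -86, 153)]
[(-130, -61, 150), (-135, -62, 172), (-136, -67, 177), (-137, -73, 174), (-139, -78, 178)]
[(-136, -60, 152), (-136, -67, 147), (-138, -72, 150), (-138, -79, 148), (-143, -79, 171)]
```

Request:
jog_arm(
  deltas=[
    [-0.003,0.004,0.1,0],
    [0,0,0.15,0],
    [0,0,0.12,0],
    [0,0,0.08,0],
    [0,0,0.06,0],
    [0,0,0.03,0],
    [0,0,0,0],
    [0,0,0,0],
  ],
)

```text
time_s: 19.77
position: [0.5829, -0.1252, 0.1595]
tcp_rot: [-0.23, 3.132, -0.001]
wrist_force: [0.4, -0.3, 0.3]
grip_width: 0.922
finger_force: 0.0
```

```bash
python3 -c "
from h import *
go([.5814,-.1247,.155],98.4)"
```

```text
pos [ 0.5829 -0.1252  0.1595] yaw 98.4 tilt 0.09 q [ 0.09  0.59  0.14  1.67 -0.1   0.89  1.98] F [ 0.4 -0.3  0.3] ff 0.0 w 0.922 t 19.775
units [0.006 0.003 0.018]
turn -0.0
```

Request:
jog_arm(
  deltas=[
    [0.006,0.003,0.012,0],
    [0,0,0,0],
    [0,0,0,0],
    [0,0,0,0],
    [0,0,0,0],
    [0,0,0,0],
    [0,0,-0.03,0],
    [0,0,-0.08,0],
    [0,0,-0.1,0],
    [0,0,-0.1,0],
    [0,0,0,0],
    [0,0,0,0],
  ],
  grip=0,
  squeeze=12,
)

```text
time_s: 21.28
position: [0.5802, -0.1244, 0.2323]
tcp_rot: [0.23, -3.132, -0.001]
wrist_force: [0.2, -0.8, -0.5]
grip_width: 0.732
finger_force: 12.0
```

```bash
python3 - <<'E'
from h import *
go([.598,.335,.24])
s=snap("scene","s5");snap("wrist","w5")
cv2.imwrite("pics/c5.png",np.hstack([cv2.resize(s["image"][170:290,270:400],(400,370)),cv2.resize(cv2.imread("pics/w5.png"),(400,370))]))
E
```

```text
pos [ 0.5802 -0.1244  0.2323] yaw 98.4 tilt 0.09 q [ 0.08  0.52  0.15  1.58 -0.08  1.06  1.97] F [ 0.2 -0.8 -0.5] ff 12.0 w 0.732 t 21.275
units [-0.339  1.807 -0.03 ]
```

View pics/c5.png

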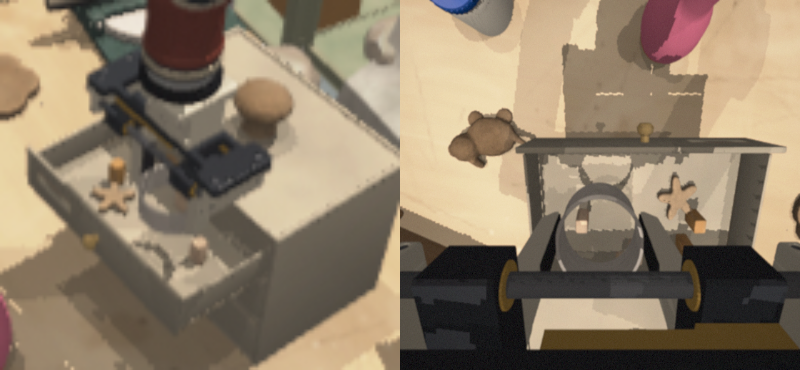

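The ring is held level and clear of the drawer (right half, 598,228), with the star and posts left in place. Moving up and across to the brown cloud.

Request:
jog_arm(
  deltas=[
    [0,0,-0.12,0],
    [0,0.05,-0.12,0],
    [0,0.13,0,0],
    [-0.03,0.15,0,0],
    [-0.03,0.15,0,0],
    [-0.04,0.15,0,0],
    [-0.04,0.15,0,0],
    [-0.04,0.15,0,0],
    [-0.04,0.15,0,0],
    [-0.04,0.15,0,0],
    [-0.04,0.15,0,0],
    [-0.03,0.15,0,0],
  ],
)

```text
time_s: 22.88
position: [0.6063, 0.2669, 0.2916]
tcp_rot: [0.229, -3.131, 0.002]
wrist_force: [0.7, 0.5, -0.8]
grip_width: 0.729
finger_force: 12.0
```

Request:
jog_arm(
  deltas=[
    [0,0.12,0,0],
    [0,0.08,0,0],
    [0,0,0,0],
    [0,0,0,0],
  ],
)

```text
time_s: 23.38
position: [0.5999, 0.3132, 0.293]
tcp_rot: [-0.226, 3.133, -0.003]
wrist_force: [0.4, -1.5, -0.8]
grip_width: 0.73
finger_force: 12.0
```

```bash
python3 - <<'E'
from h import *
go([.597,.335,.028])
E
```

```text
pos [0.5999 0.3132 0.293 ] yaw 98.3 tilt 0.12 q [-0.56  0.61  0.1   1.22 -0.06  1.32  1.24] F [ 0.4 -1.5 -0.8] ff 12.0 w 0.73 t 23.375
units [-1.00e-03  9.00e-02  1.06e+00]
```

Request:
jog_arm(
  deltas=[
    [0,0.05,0.05,0],
    [0,0.04,0.12,0],
    [0,0,0.15,0],
    [0,0,0.15,0],
    [0,0,0.15,0],
    [0,0,0.13,0],
    [0,0,0.1,0],
    [0,0,0.06,0],
    [0,0,0,0],
    [0,0,0,0],
  ],
)

```text
time_s: 24.62
position: [0.5968, 0.338, 0.0668]
tcp_rot: [-0.229, 3.131, 0.002]
wrist_force: [-1.1, 0.4, -0.4]
grip_width: 0.73
finger_force: 12.0
```

```bash
python3 - <<'E'
from h import *
go([.597,.335,.027])
E
```

```text
pos [0.5968 0.338  0.0668] yaw 98.4 tilt 0.13 q [-0.59  0.83  0.07  1.46 -0.07  0.85  1.23] F [-1.1  0.4 -0.4] ff 12.0 w 0.73 t 24.625
units [ 0.001 -0.012  0.159]
```

Request:
jog_arm(
  deltas=[
    [0,-0.01,0.06,0],
    [0,0,0.05,0],
    [0,0,0.03,0],
    [0,0,0.015,0],
    [0,0,0,0],
    [0,0,0,0],
  ],
)

```text
time_s: 25.38
position: [0.5966, 0.3354, 0.0273]
tcp_rot: [-0.23, 3.132, 0.001]
wrist_force: [0.3, 0.2, -1.5]
grip_width: 0.727
finger_force: 12.0
```

```bash
python3 - <<'E'
from h import *
go([.597,.335,.026])
E
```

```text
pos [0.5966 0.3354 0.0273] yaw 98.4 tilt 0.05 q [-0.58  0.87  0.07  1.49 -0.08  0.78  1.23] F [ 0.3  0.2 -1.5] ff 12.0 w 0.727 t 25.375
units [-0.001 -0.002  0.005]
```

Request:
jog_arm(
  deltas=[
    [0,0,0.006,0],
    [0,0,0.004,0],
    [0,0,0,0],
    [0,0,0,0],
  ],
)

```text
time_s: 25.88
position: [0.5963, 0.3352, 0.0244]
tcp_rot: [0.23, -3.133, 0.0]
wrist_force: [0.9, 0.1, -1.3]
grip_width: 0.729
finger_force: 12.0
```

Request:
jog_arm(
  deltas=[
    [0,0,0,0],
    [0,0,0,0],
    [0,0,0,0],
    [0,0,0,0],
    [0,0,-0.05,0],
    [0,0,-0.1,0],
    [0,0,-0.15,0],
    [0,0,-0.2,0],
    [0,0,-0.2,0],
    [0,0,-0.2,0],
    [0,0,0,0],
    [0,0,0,0],
  ],
  grip=1,
)

```text
time_s: 27.38
position: [0.5959, 0.3349, 0.2495]
tcp_rot: [0.23, -3.133, 0.0]
wrist_force: [-0.2, -0.2, -0.5]
grip_width: 0.999
finger_force: 0.0
```

```bash
python3 - <<'E'
from h import *
go([.597,.335,.026])
s=snap("scene","s6");w=cloud(s);z=w[...,2]
m=(np.hypot(w[...,0]-.597,w[...,1]-.335)<.08)&(z>.03)&(z<.07)
q=w[m];print(m.sum(),q.min(0),q.max(0),(q.min(0)+q.max(0))/2)
t=q[q[:,2]>.044];print("top",len(t),t.min(0),t.max(0),cv2.minEnclosingCircle(t[:,:2].astype(np.float32)))
A=np.c_[t[:,:2],np.ones(len(t))];print("plane",np.linalg.lstsq(A,t[:,2],rcond=None)[0])
cv2.imwrite("pics/c6.png",cv2.resize(s["image"][130:290,190:400],None,fx=3.7,fy=3.7))
E
```

```text
pos [0.5959 0.3349 0.2495] yaw 98.4 tilt 0.02 q [-0.59  0.65  0.09  1.27 -0.06  1.23  1.22] F [-0.2 -0.2 -0.5] ff 0.0 w 0.999 t 27.375
units [-0.005 -0.     0.894]
120 [0.56407032 0.30068508 0.03036374] [0.63081699 0.37088328 0.05435452] [0.59744366 0.33578418 0.04235913]
top 48 [0.56407032 0.30162335 0.04409575] [0.63081699 0.36929507 0.05435452] ((0.5993019342422485, 0.33504316210746765), 0.03830569609999657)
plane [-0.00348707 -0.01760998  0.05648094]
```

View pics/c6.png

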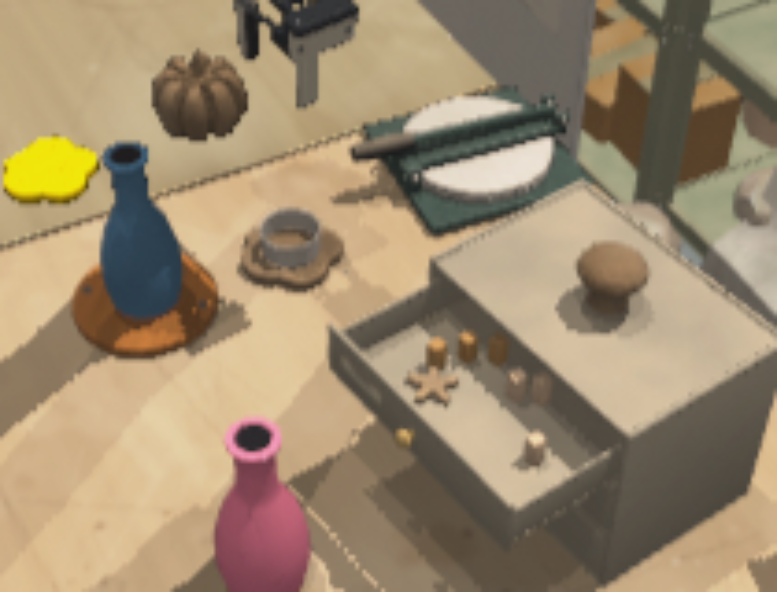

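The cutter lies flat on the brown cloud (crop 290,240), the vase stands on the bat (145,250), and the drawer is out with the star in it (432,383). Handing in.

```bash
python3 -c "
from station import bot
print(bot.hand_in())"
```

```text
the job is handed in; nothing more can be done
None
```

I handed the job in at about 27 s of the 72 s limit, and the hand-in returned no verdict: the blue vase stands on the bat, the top drawer is out at its stop with the star in it, and the cutter lies flat on the brown cloud, about 1 mm off centre by camera.

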